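Pry the speed board loose in the grinder's controller

TASK

The belt grinder's speed controller stands open on the bench with two upright circuit boards in it. Pry the board with the orange levers loose: swing both of its ejector levers all the way outward and down, so that the board rises off its connector at both ends, and leave it standing in its guides. Leave the board with the blue levers seated as it is.

Things in the scene. Friction and masses are not known exactly. Their poses are not given: they have to be found in the camera images.
- speed_board: The board to pry: green, upright, orange strip on top, orange lever at each end; 140 mm long (y axis), 4 thick (x; parts reach 14 out), 62 tall (z up), 140-280 g. Origin: centre of its underside, 20 mm above the bench when seated, loose in a slot with white end guides 64 mm above the bench, in a fixed grey tray 300 x 340 mm, wall 22 high. Levers fully out lift it about 11 mm; it tilts a little while one is out.
- lever_a (a joint): Orange lever at the board's +y end, rad: 0 = in, grows outward and down, 0.75 = stop. Starts 0 to 0.1, lifts from about 0.13, stays where left. In the seated board's frame: hinge pin along x at y 78, z -6 mm; at 0 a straight bar 7 mm thick rises outward at 45 degrees from it to y 118, z 34; outer 26 mm = thumb pad 20 wide. Pressing the pad straight down at y 110 (2 to 6 N) swings it out.
- lever_b (a joint): The same orange lever, mirrored, at the board's -y end (pin at y -78, z -6 mm; tip at y -118, z 34 mm when in). 0 = in, 0.75 rad = stop, fully out, bar nearly level.
- other_board: Bystander to leave seated: the same board with a blue top strip and blue levers, parallel to the first in the same tray, 100 mm to its +x or -x side (differs from run to run). Origin: centre of its underside, axes as for the first.
Things that resemble listed ones, but are neither listed nor needed, are in the scene too. What is shaped like the part that bears lever_a but pink or purple is not meant.

How it is judged (in metres and radians):
At the end, for the whole second after the job is handed in: Both orange levers are swung out beyond 0.5 rad; the orange board's underside is 6 to 25 mm above its seated height (26 to 45 mm above the bench), the board at rest and within 10 degrees of upright; the blue board is still seated (less than 4 mm up, within 7 degrees of upright) (value of joint each of lever_a, lever_b above 0.5 rad and height (world z) of speed_board between 0.026 and 0.045 m and angle between speed_board's own z axis and vertical below 0.175 rad and linear speed of speed_board below 0.02 m/s and height (world z) of other_board below 0.024 m and angle between other_board's own z axis and vertical below 0.12 rad); the robot touches nothing.
It fails at once if the blue-levered board is pried or shifted more than 8 mm (distance of other_board from where it was at the start of the episode above 0.008 m).
It also fails if it takes over 32 s, if anything falls off the work surface, if the arm or the gripper's body presses on something with over 40 N, if the wrist force passes 120 N, or if a joint passes its speed limit or range.

ROBOT

A 6-joint arm with a two-finger parallel gripper is mounted at the origin on the work surface. World frame = base frame: x ahead of the robot, y to its left, z up, the work surface at z = 0. Lengths are in mm, angles in rad, forces in N, time in s.
With the tool pointing down it reaches from about 275 to 750 mm from the base axis. Payload 10.2 kg.
Tool frame: the origin (TCP) lies at the very end of the fingers, on their centre line; the grasp point (between the pads) lies 19 mm behind it; z points along the fingers, y is the direction in which the jaws open and shut (so a half turn about z gives the same grasp; the last joint's range is limited). The gripper opens to 85 mm and grips with 20 to 120 N. Pads are 22 mm wide; open, the fingers measure 114 mm over their backs; the gripper's body (76 mm by 85 mm) begins 54 mm behind the grasp point. The pads swing forward as they close: fully open they stand 13 mm farther back than shut.
Start: joints at [1.078, 0.313, 1.498, -0, 1.331, -0.223], TCP at [139.946, 506.01, 231.294] pointing down, gripper open.
Joint ranges: [-2.94, 2.94], [-0.97, 2.17], [0.19, 2.56], [-1.23, 4.37], [0.02, 3.11], [-2.88, 2.88]. Speed limits (rad/s): [2.39, 2.39, 3.01, 3.14, 3.14, 3.14].

INTERFACE

Orientations are given as a rotation vector (axis times angle).
In Python, from plant import arm gives the robot as it stands.
- The arm moves only by the shell command python3 -m handwheel 'ROWS' [FORCE]. ROWS is JSON, a list of rows, each an object with "rotation": the turn, a rotation vector about the world's x, y, z in degrees, a list of three; "offset": the shift along the world's x, y, z in mm, a list of three; "jaw": the gripper's target within -1 to 1 (fully open at 1, half-way at 0, shut at -1). In form: [{"rotation": [rx, ry, rz], "offset": [tx, ty, tz], "jaw": jaw}, ...]. A call has 1 to 8 rows; each row shifts and turns the pose as measured when the row begins; what a row does not reach is not made up. A row lasts 1/10 s, in which the tool goes at most 50 mm and 8.59 degrees, less where a joint would pass 70% of its speed; a pose out of reach is approached as far as the arm can. A call with a gripper value outside its range is refused whole. The fingers move at their own pace and stop on an object; FORCE is the grip in N (left out, the last holds). Time passes only in rows, so rows that do not move let the fingers close. It gives the time, the measured TCP pose, the force and the opening at its end, in the units of the state.
- arm.sense(): the state, without advancing time (a new reading comes with each control period).
- arm.capture(name): name is "side" or "top" or "wrist"; returns (picture, depth): 400x640x3 uint8, blue, green, red; 400x640 float32, mm along the optical axis (not along the pixel's ray), 0 where there is no reading.
- arm.camera_model(name): a dict with "camera_matrix" (3x3 intrinsics, pixels), "position" and "rotation" of the camera in the world. Camera axes: x right, y down, z forward; pixel columns grow to the right and rows downward; lengths in mm; the calibration is good to about 2 mm. The wrist camera is an equidistant fisheye: a pixel r from the principal point sees the ray r / f radians off the axis. A picture is of the moment at which its call begins: read the wrist's pose just before it. camera_model takes no time and is no camera call; for the wrist camera it gives the pose at the moment of the call.
- arm.hand_in(): hands the job in, once; it reports no verdict.
The state is a dict: "time": time; "q": joint angles; "joint_velocities": joint speeds; "effort": joint torques, N m; "eef_pos": TCP position; "tool_rot": TCP orientation; "force": force on the tool from outside, world axes, zero at the start; "torque": the same for the moment, N m; "width": finger opening in mm.
Only numpy, scipy, OpenCV 4.12 (cv2) and the standard library are available. Lean on these libraries where they do the work, as an engineer would, in place of code of your own. Each camera call takes 0.05 s, during which the arm holds its last target.

## Working session

There is one attempt and no reset: what is moved stays moved. The work goes in short steps, Python scripts to look and compute and a shell command to move; the robot and the scene stay as the last step left them, time stands still between calls to the robot, and variables do not carry over. Pictures are saved under pics/ and viewed, and the job is handed in when it is done.

```bash
ls; mkdir -p pics
python3 - <<'E'
from plant import arm
import cv2,numpy as np
print(arm.sense())
for n in("side","top"):
    p,d=arm.capture(n); cv2.imwrite(f"pics/{n}0.png",p); np.savez(f"pics/{n}0.npz",p=p,d=d,**arm.camera_model(n))
    print(n,arm.camera_model(n))
E
```

```text
pics
{'time': 0.0, 'q': array([ 1.07761296e+00,  3.13452432e-01,  1.49843999e+00,  2.82479246e-06,
        1.33098639e+00, -2.23412690e-01]), 'joint_velocities': array([ 0.00227354,  0.0012644 ,  0.00035693,  0.00154845, -0.00171908,
        0.00117413]), 'effort': array([-2.92896602e-04, -4.12265718e+01, -2.59739685e+01, -1.83691304e-04,
        4.19107819e-03,  1.25024121e-05]), 'eef_pos': array([139.8118818 , 505.77714497, 230.73273388]), 'tool_rot': array([-4.22410958e-01, -3.11260662e+00,  1.89020779e-03]), 'force': array([ 0.07517   , -0.38364335, -0.11670939]), 'torque': array([-0.02503068,  0.00666442, -0.00127176]), 'width': 85.47018304382682}
side {'camera_matrix': array([[503.82460781,   0.        , 325.316246  ],
       [  0.        , 503.82460781, 196.66830131],
       [  0.        ,   0.        ,   1.        ]]), 'position': array([  138.7644466 , -1161.43575906,   845.2159628 ]), 'rotation': array([-2.18321142,  0.29440098, -0.18332625])}
top {'camera_matrix': array([[429.1225685 ,   0.        , 314.65257442],
       [  0.        , 429.1225685 , 199.98983878],
       [  0.        ,   0.        ,   1.        ]]), 'position': array([ 263.3503427 ,  -65.44397122, 1161.84727647]), 'rotation': array([-2.12931046,  2.14169224, -0.18837615])}
```

View pics/top0.png

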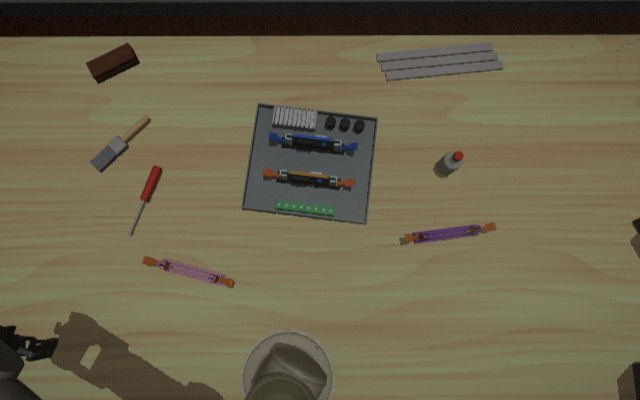

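View pics/side0.png

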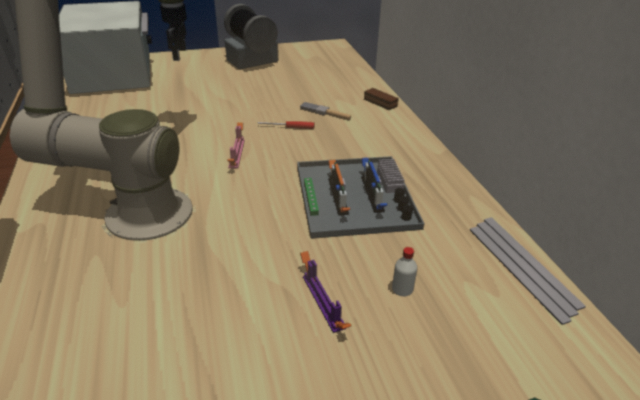

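The top view shows four boards. The pink-bodied one at (190,271) and the purple one at (448,234) lie outside the tray. The blue-levered one is in the tray at (312,144), and the orange-levered one is in the tray at (308,179). The last fits: it is green, in the tray, with an orange strip and levers. Next I'll take a crop to confirm and measure.

```bash
cat > h.py <<'E'
import numpy as np,cv2
from scipy.spatial.transform import Rotation as R
def load(f): return dict(np.load(f))
def pts(m,u,v,d):
    K=m['camera_matrix'];u=np.asarray(u,float);v=np.asarray(v,float)
    c=np.stack([(u-K[0,2])/K[0,0]*d,(v-K[1,2])/K[1,1]*d,d],-1)
    return R.from_rotvec(m['rotation']).apply(c)+m['position']
def plane(m,u,v,z):
    o=m['position'];r=pts(m,np.atleast_1d(u),np.atleast_1d(v),np.ones(np.size(u)))-o
    return o+r*((z-o[2])/r[:,2:3])
E
python3 - <<'E'
from h import *
m=load('pics/top0.npz');p=m['p']
x0,y0,x1,y1=235,95,385,230
cv2.imwrite('pics/crop0.png',cv2.resize(p[y0:y1,x0:x1],None,fx=5,fy=5,interpolation=cv2.INTER_CUBIC)[:600,:800] )
hsv=cv2.cvtColor(p,cv2.COLOR_BGR2HSV)
for nm,lo,hi in(('orange',(5,140,90),(16,255,255)),('blue',(100,120,60),(125,255,255))):
    k=cv2.inRange(hsv,lo,hi);k[:y0]=0;k[y1:]=0;k[:,:x0]=0;k[:,x1:]=0
    n,l,s,c=cv2.connectedComponentsWithStats(k)
    for i in range(1,n):
        if s[i,4]<6: continue
        v,u=np.where(l==i);P=pts(m,u,v,m['d'][v,u]);
        print(nm,s[i],c[i].round(1),'med',np.median(P,0).round(1),'ymin/max',P[P[:,1].argmin()].round(),P[P[:,1].argmax()].round(),'zmax',P[:,2].max().round(1))
# tray corners
for u,v in((259,104),(377,118),(365,223),(243,210)): print(plane(m,u,v,22).round(1))
E
```

```text
orange [263 169  16   8  80] [269.5 172.9] med [529.1  48.4  43.1] ymin/max [ 263.  -65. 1162.] [530.  64.  52.] zmax 1161.8
orange [290 171  11   4  20] [294.9 172.6] med [520.4 -23.6  81.5] ymin/max [517. -35.  82.] [522.  -9.  81.] zmax 87.6
orange [302 173   5   3   8] [303.8 173.6] med [518.  -45.5  83.5] ymin/max [520. -51.  81.] [516. -41.  83.] zmax 85.7
orange [306 174   8   2   8] [309.5 174.6] med [515.  -59.8  80.3] ymin/max [517. -69.  81.] [515. -51.  76.] zmax 81.0
orange [336 179  18   7  89] [345.8 182.5] med [ 503.1 -159.2   41.9] ymin/max [ 494. -175.   49.] [ 500. -131.   23.] zmax 57.2
blue [269 132  16  12  87] [275.6 137.4] med [627.8  33.4  43.2] ymin/max [ 263.  -65. 1162.] [632.  49.  51.] zmax 1161.8
blue [294 134  38   8 120] [312.6 137.3] med [615.3 -68.1  81.8] ymin/max [ 608. -117.   71.] [621. -20.  82.] zmax 88.2
blue [322 142   4   4  13] [323.5 143.8] med [602.6 -96.1  61.8] ymin/max [ 605. -101.   57.] [605. -93.  65.] zmax 66.2
blue [340 143  18   8  87] [349.4 146.5] med [ 602.  -169.8   45.3] ymin/max [ 606. -188.   52.] [ 603. -144.   23.] zmax 60.6
blue [317 179   5   4  15] [318.9 180.2] med [504.8 -84.6  62.4] ymin/max [505. -90.  63.] [503. -79.  60.] zmax 66.6
[[732.4  81.   22. ]]
[[ 689.9 -248.4   22. ]]
[[ 395.7 -207.3   22. ]]
[[432.6 119.2  22. ]]
```

View pics/crop0.png

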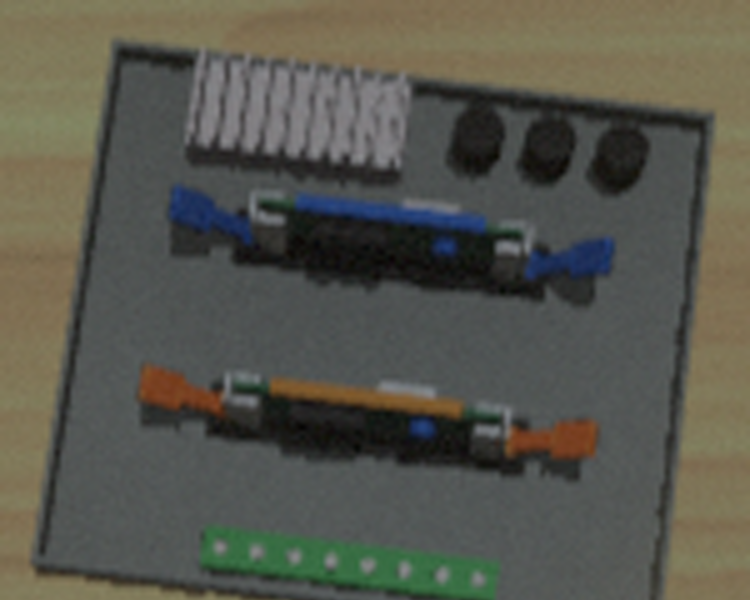

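The crop confirms it: the orange-strip board has its levers at crop px (175,388) and (565,440). The blue one sits about 100 mm to its +x side. The board centre is near (516,-56), yaw about -7°, with the pads at roughly (530,52) and (502,-164). I'll press with closed fingers, tool x along the board and the body tilted outward to clear the board's top edge.

```bash
python3 -m handwheel '[{"rotation":[0,0,-8],"offset":[33,-38,0],"jaw":-1},{"rotation":[0,0,-8],"offset":[33,-38,0],"jaw":-1},{"rotation":[0,0,-8],"offset":[33,-38,0],"jaw":-1},{"rotation":[0,0,-8],"offset":[33,-38,0],"jaw":-1},{"rotation":[0,0,-8],"offset":[33,-38,0],"jaw":-1},{"rotation":[0,0,-8],"offset":[33,-38,0],"jaw":-1},{"rotation":[0,0,-8],"offset":[33,-38,0],"jaw":-1},{"rotation":[0,0,-8],"offset":[33,-38,0],"jaw":-1}]' 40
cat > st.py <<'E'
from plant import arm
from h import *
s=arm.sense();r=R.from_rotvec(s['tool_rot']);M=r.as_matrix()
c=np.array([516,-56]);yb=np.array([.125,.992]);xb=np.array([.992,-.125])
p=s['eef_pos'];print('t',round(s['time'],2),'tcp',p.round(1),'board xy',((p[:2]-c)@xb).round(1),((p[:2]-c)@yb).round(1),'F',s['force'].round(1),'w',round(s['width'],1))
print('toolx yaw',np.degrees(np.arctan2(M[1,0],M[0,0])).round(1),'toolz',M[:,2].round(3),'q',s['q'].round(2))
E
python3 st.py
```

```text
time: 0.9
eef_pos: [398.8, 201.0, 228.8]
tool_rot: [-2.045, -2.381, 0.003]
force: [0.7, -0.3, -0.2]
width: -0.2
t 0.9 tcp [398.8 201.  228.8] board xy -148.4 240.3 F [ 0.7 -0.3 -0.2] w -0.2
toolx yaw 98.7 toolz [-0.004  0.001 -1.   ] q [0.2  0.14 1.72 0.   1.28 0.05]
```

```bash
python3 -m handwheel '[{"rotation":[0,0,-8],"offset":[26,-31,0],"jaw":-1},{"rotation":[0,0,-8],"offset":[26,-31,0],"jaw":-1},{"rotation":[-7,1,0],"offset":[26,-31,-25],"jaw":-1},{"rotation":[-7,1,0],"offset":[26,-31,-30],"jaw":-1},{"rotation":[-7,1,0],"offset":[26,-31,-30],"jaw":-1},{"rotation":[0,0,0],"offset":[0,0,-15],"jaw":-1},{"rotation":[0,0,0],"offset":[0,0,0],"jaw":-1}]'
python3 st.py
python3 - <<'E'
from plant import arm
import cv2
for n in("top","side"):
    p,d=arm.capture(n); q=p[60:260,200:460] if n=="top" else p[80:280,240:500]
    cv2.imwrite(f"pics/{n}1.png",cv2.resize(q,None,fx=3,fy=3,interpolation=cv2.INTER_CUBIC))
E
```

```text
time: 1.6
eef_pos: [533.1, 36.2, 126.5]
tool_rot: [2.172, 1.864, -0.423]
force: [0.2, -0.5, 1.0]
width: -0.1
t 1.6 tcp [533.1  36.2 126.5] board xy 5.4 93.6 F [ 0.2 -0.5  1. ] w -0.1
toolx yaw 81.3 toolz [-0.058 -0.37  -0.927] q [ 0.03  0.52  1.54 -0.41  1.19  0.35]
```

View pics/side1.png

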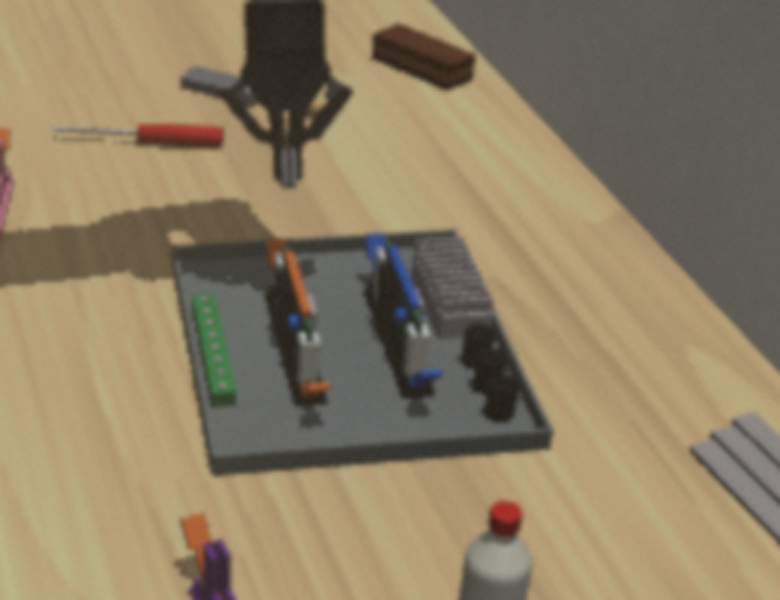

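View pics/top1.png

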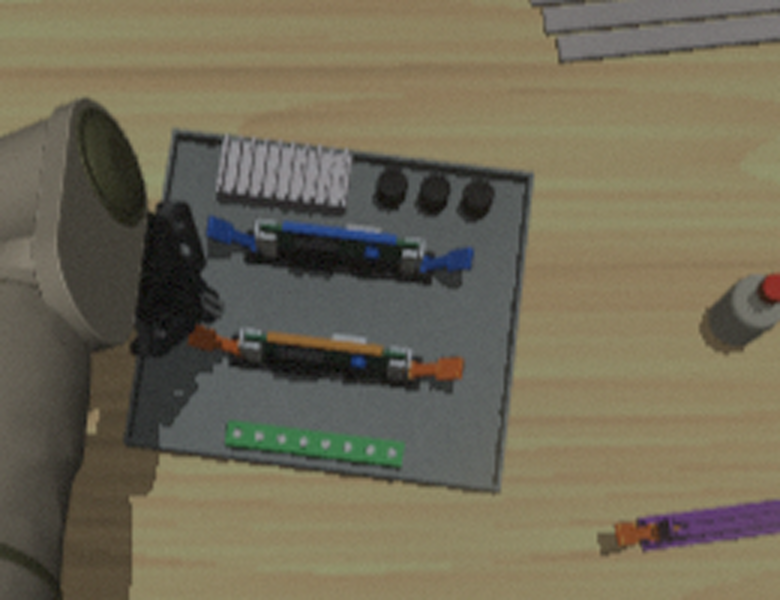

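The side crop shows the closed fingertip at (288,180), above and behind the orange board's far lever at (275,245). The top crop shows it at (210,305), clear of the blue lever at (230,230). I'll align it and descend.

```bash
python3 -m handwheel '[{"rotation":[0,0,0],"offset":[-5,7,-20],"jaw":-1},{"rotation":[0,0,0],"offset":[0,0,-20],"jaw":-1},{"rotation":[0,0,0],"offset":[0,0,-15],"jaw":-1},{"rotation":[0,0,0],"offset":[0,0,0],"jaw":-1}]'
python3 st.py
```

```text
time: 2.1
eef_pos: [530.3, 44.6, 78.7]
tool_rot: [2.169, 1.859, -0.403]
force: [0.1, -0.6, 0.3]
width: -0.1
t 2.1 tcp [530.3  44.6  78.7] board xy 1.6 101.6 F [ 0.1 -0.6  0.3] w -0.1
toolx yaw 81.0 toolz [-0.043 -0.368 -0.929] q [ 0.04  0.57  1.59 -0.43  1.08  0.42]
```

```bash
python3 -m handwheel '[{"rotation":[0,0,0],"offset":[0,0,-8],"jaw":-1},{"rotation":[0,0,0],"offset":[0,0,-8],"jaw":-1},{"rotation":[0,0,0],"offset":[-1,0,-6],"jaw":-1},{"rotation":[0,0,0],"offset":[-1,0,-5],"jaw":-1},{"rotation":[0,0,0],"offset":[0,0,-4],"jaw":-1}]'
python3 st.py; python3 -m handwheel '[{"rotation":[0,0,0],"offset":[0,0,-4],"jaw":-1},{"rotation":[0,0,0],"offset":[0,0,-4],"jaw":-1},{"rotation":[0,0,0],"offset":[0,0,-4],"jaw":-1}]'; python3 st.py
python3 - <<'E'
from plant import arm
import cv2
p,d=arm.capture("side"); cv2.imwrite("pics/side2.png",cv2.resize(p[110:240,260:430],None,fx=4.5,fy=4.5,interpolation=cv2.INTER_CUBIC))
E
```

```text
time: 2.6
eef_pos: [529.8, 44.6, 48.9]
tool_rot: [2.168, 1.856, -0.396]
force: [-0.1, -0.0, 1.3]
width: -0.0
t 2.6 tcp [529.8  44.6  48.9] board xy 1.1 101.6 F [-0.1 -0.   1.3] w -0.0
toolx yaw 80.9 toolz [-0.038 -0.368 -0.929] q [ 0.04  0.62  1.61 -0.44  1.02  0.45]
time: 2.9
eef_pos: [530.5, 44.5, 36.8]
tool_rot: [2.167, 1.855, -0.395]
force: [0.1, 1.0, 3.9]
width: -0.2
t 2.9 tcp [530.5  44.5  36.8] board xy 1.8 101.5 F [0.1 1.  3.9] w -0.2
toolx yaw 80.9 toolz [-0.036 -0.369 -0.929] q [ 0.04  0.64  1.62 -0.45  0.99  0.47]
```

View pics/side2.png

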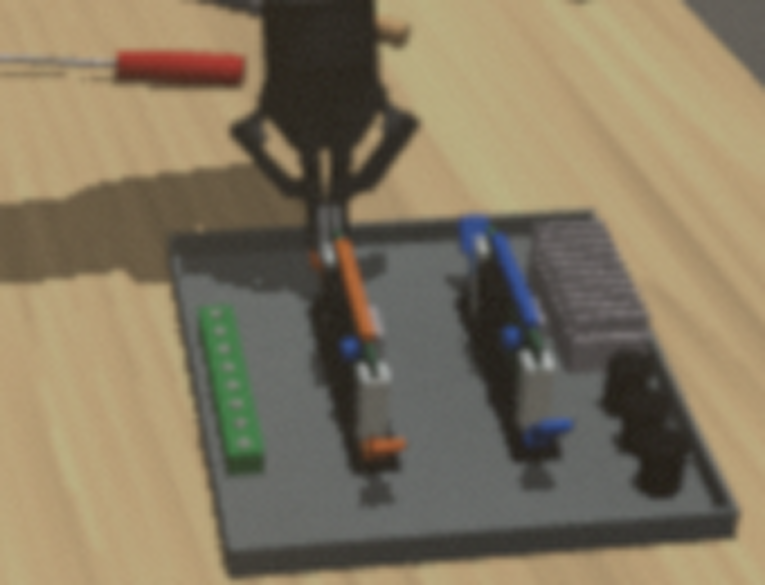

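The force is 3.9 N upward and the lever is moving. In the side crop the fingers sit on the lever at (320,255). I'll keep pressing.

```bash
python3 -m handwheel '[{"rotation":[0,0,0],"offset":[-1,1,-4],"jaw":-1},{"rotation":[0,0,0],"offset":[-1,1,-4],"jaw":-1},{"rotation":[0,0,0],"offset":[0,0,-4],"jaw":-1}]'; python3 st.py;  python3 -m handwheel '[{"rotation":[0,0,0],"offset":[-1,0,-4],"jaw":-1},{"rotation":[0,0,0],"offset":[0,0,-3],"jaw":-1}]'; python3 st.py
```

```text
time: 3.25
eef_pos: [529.3, 46.9, 24.2]
tool_rot: [2.166, 1.854, -0.391]
force: [0.6, 2.4, 4.2]
width: -0.2
t 3.25 tcp [529.3  46.9  24.2] board xy 0.3 103.7 F [0.6 2.4 4.2] w -0.2
toolx yaw 80.8 toolz [-0.033 -0.368 -0.929] q [ 0.05  0.65  1.62 -0.46  0.97  0.48]
time: 3.45
eef_pos: [529.6, 47.0, 19.6]
tool_rot: [2.164, 1.852, -0.389]
force: [-12.1, 6.7, 44.6]
width: 0.0
t 3.45 tcp [529.6  47.   19.6] board xy 0.7 103.9 F [-12.1   6.7  44.6] w 0.0
toolx yaw 80.8 toolz [-0.03  -0.37  -0.929] q [ 0.05  0.66  1.63 -0.47  0.96  0.49]
```

The stop came up with a 45 N jump. I'll retreat upward and look.

```bash
python3 -m handwheel '[{"rotation":[0,0,0],"offset":[0,0,4],"jaw":-1},{"rotation":[0,0,0],"offset":[0,2,15],"jaw":-1},{"rotation":[0,0,0],"offset":[0,5,40],"jaw":-1},{"rotation":[0,0,0],"offset":[0,10,45],"jaw":-1},{"rotation":[0,0,0],"offset":[-10,20,30],"jaw":-1},{"rotation":[0,0,0],"offset":[0,0,0],"jaw":-1}]'; python3 st.py
cat > look.py <<'E'
import sys
from plant import arm
from h import *
t=sys.argv[1]
for n,(y0,y1,x0,x1) in(("side",(130,240,280,430)),("top",(95,230,235,385))):
    p,d=arm.capture(n);m=arm.camera_model(n);np.savez(f"pics/{n}{t}.npz",p=p,d=d,**m)
    cv2.imwrite(f"pics/{n}{t}.png",cv2.resize(p[y0:y1,x0:x1],None,fx=4.4,fy=4.4,interpolation=cv2.INTER_CUBIC))
    if n=="side": continue
    hsv=cv2.cvtColor(p,cv2.COLOR_BGR2HSV)
    for nm,lo,hi in(('orange',(5,140,90),(16,255,255)),('blue',(100,120,60),(125,255,255))):
        k=cv2.inRange(hsv,lo,hi);q=np.zeros_like(k);q[y0:y1,x0:x1]=k[y0:y1,x0:x1]
        nn,l,s,c=cv2.connectedComponentsWithStats(q)
        for i in range(1,nn):
            if s[i,4]<15: continue
            v,u=np.where((l==i)&(d>0));P=pts(m,u,v,d[v,u])
            print(nm,s[i],'med',np.median(P,0).round(1),'ymin',P[P[:,1].argmin()].round(),'ymax',P[P[:,1].argmax()].round())
E
python3 look.py 3
```

```text
time: 4.05
eef_pos: [515.2, 84.9, 154.7]
tool_rot: [2.168, 1.855, -0.401]
force: [0.5, -0.5, -0.4]
width: 0.1
t 4.05 tcp [515.2  84.9 154.7] board xy -18.4 139.6 F [ 0.5 -0.5 -0.4] w 0.1
toolx yaw 80.9 toolz [-0.04  -0.37  -0.928] q [ 0.12  0.47  1.53 -0.39  1.25  0.42]
orange [260 171   8   7  39] med [533.8  69.4  19.5] ymin [531.  56.  21.] ymax [526.  77.   8.]
orange [269 173  11   5  20] med [527.5  37.1  19. ] ymin [525.  23.  24.] ymax [535.  51.  19.]
orange [336 179  18   8  92] med [ 502.8 -159.3   40.3] ymin [ 507. -175.   52.] ymax [ 500. -131.   22.]
blue [269 132  16  12  88] med [627.5  33.5  43.5] ymin [624.  10.  22.] ymax [623.  49.  52.]
blue [294 134  38   8 124] med [615.5 -68.1  81.7] ymin [ 609. -117.   69.] ymax [620. -20.  78.]
blue [322 142   4   4  15] med [603.1 -96.1  63.1] ymin [ 603. -101.   61.] ymax [605. -93.  64.]
blue [340 143  18   8  88] med [ 602.3 -169.6   44. ] ymin [ 606. -190.    5.] ymax [ 601. -144.   22.]
blue [317 179   5   4  17] med [502.5 -84.7  63.4] ymin [501. -90.  57.] ymax [503. -79.  61.]
```

View pics/side3.png

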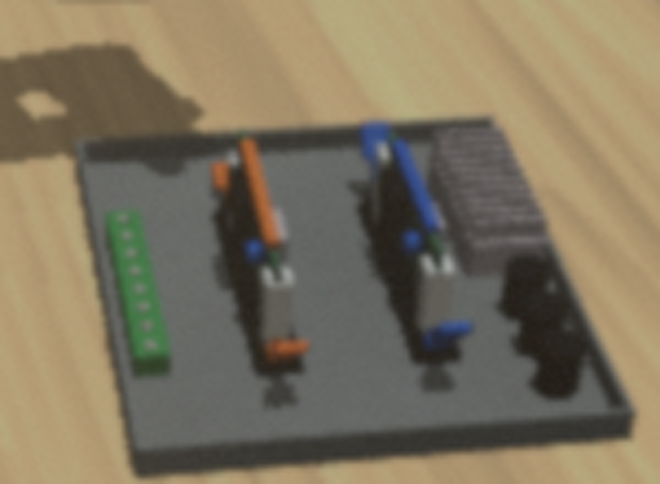

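View pics/top3.png

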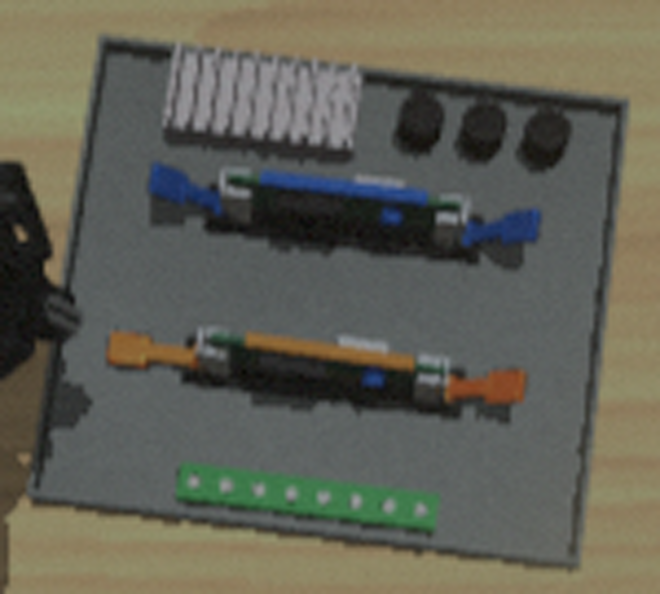

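The top crop shows lever A reaching out to (110,348), and its depth is level at z≈20 along its length, so it is fully out. The blue board is unchanged. Now I'll cross over to lever B with the tilt mirrored.

```bash
python3 -m handwheel '[{"rotation":[8,-1,0],"offset":[0,-15,30],"jaw":-1},{"rotation":[8,-1,0],"offset":[-2,-37,5],"jaw":-1},{"rotation":[8,-1,0],"offset":[-2,-37,0],"jaw":-1},{"rotation":[8,-1,0],"offset":[-2,-37,0],"jaw":-1},{"rotation":[8,-1,0],"offset":[-2,-37,0],"jaw":-1},{"rotation":[4,-0.5,0],"offset":[-2,-37,0],"jaw":-1},{"rotation":[0,0,0],"offset":[-2,-30,0],"jaw":-1},{"rotation":[0,0,0],"offset":[0,0,0],"jaw":-1}]'; python3 st.py
```

```text
time: 4.95
eef_pos: [496.4, -158.0, 172.8]
tool_rot: [-2.146, -1.825, -0.447]
force: [0.5, 0.4, -0.3]
width: -0.1
t 4.95 tcp [ 496.4 -158.   172.8] board xy -6.7 -103.6 F [ 0.5  0.4 -0.3] w -0.1
toolx yaw 80.5 toolz [ 0.049  0.411 -0.91 ] q [-0.71  0.44  1.53  0.35  1.42 -0.65]
```

```bash
python3 -m handwheel '[{"rotation":[0,0,0],"offset":[3,1,-25],"jaw":-1},{"rotation":[0,0,0],"offset":[2,1,-30],"jaw":-1},{"rotation":[0,0,0],"offset":[2,1,-25],"jaw":-1},{"rotation":[0,0,0],"offset":[0,0,-15],"jaw":-1},{"rotation":[0,0,0],"offset":[0,0,0],"jaw":-1}]'; python3 st.py; python3 look.py 4
```

```text
time: 5.45
eef_pos: [499.7, -152.9, 67.3]
tool_rot: [-2.145, -1.809, -0.44]
force: [-0.5, 0.4, 0.9]
width: 0.1
t 5.45 tcp [ 499.7 -152.9   67.3] board xy -4.0 -98.2 F [-0.5  0.4  0.9] w 0.1
toolx yaw 79.9 toolz [ 0.04   0.417 -0.908] q [-0.7   0.59  1.61  0.38  1.22 -0.71]
orange [260 171  10   8  32] med [535.1  64.4  18.5] ymin [401.   5. 578.] ymax [539.  76.  15.]
orange [314 175  15   4  27] med [510.1 -89.5  84.6] ymin [ 505. -107.   84.] ymax [510. -71.  85.]
orange [336 181   6   5  19] med [ 504.8 -136.9   23.1] ymin [ 507. -145.   28.] ymax [ 502. -131.   23.]
blue [269 132  16  12  88] med [628.1  33.3  42.8] ymin [618.  10.  23.] ymax [623.  49.  53.]
blue [294 134  38   8 125] med [615.4 -69.4  82.1] ymin [ 609. -117.   70.] ymax [620. -20.  79.]
blue [322 142   4   4  15] med [604.2 -96.   62.9] ymin [ 604. -101.   58.] ymax [603. -93.  63.]
blue [340 143  18   8  90] med [ 602.3 -169.7   43.4] ymin [ 606. -190.    3.] ymax [ 604. -144.   20.]
blue [317 179   5   4  17] med [502.8 -84.6  64. ] ymin [501. -90.  56.] ymax [503. -79.  60.]
```

View pics/side4.png

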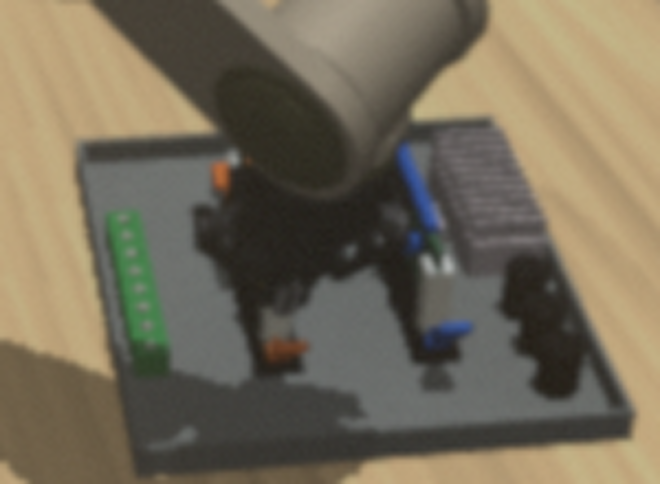

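The side crop shows the fingertip at (290,300), directly above the lever B pad at (288,348). I'll press.

```bash
python3 -m handwheel '[{"rotation":[0,0,0],"offset":[3,-2,-6],"jaw":-1},{"rotation":[0,0,0],"offset":[1,0,-6],"jaw":-1},{"rotation":[0,0,0],"offset":[0,0,-5],"jaw":-1},{"rotation":[0,0,0],"offset":[0,0,-4],"jaw":-1},{"rotation":[0,0,0],"offset":[0,0,-4],"jaw":-1}]'
python3 st.py; python3 -m handwheel '[{"rotation":[0,0,0],"offset":[0,0,-4],"jaw":-1},{"rotation":[0,0,0],"offset":[0,0,-4],"jaw":-1}]'; python3 st.py
```

```text
time: 6.05
eef_pos: [506.4, -156.4, 45.2]
tool_rot: [-2.15, -1.816, -0.444]
force: [-0.8, 0.9, 2.9]
width: 0.2
t 6.05 tcp [ 506.4 -156.4   45.2] board xy 3.0 -100.8 F [-0.8  0.9  2.9] w 0.2
toolx yaw 80.1 toolz [ 0.047  0.412 -0.91 ] q [-0.7   0.63  1.61  0.38  1.17 -0.73]
time: 6.25
eef_pos: [506.7, -156.6, 37.1]
tool_rot: [-2.151, -1.817, -0.445]
force: [0.5, -0.0, 3.3]
width: 0.1
t 6.25 tcp [ 506.7 -156.6   37.1] board xy 3.4 -101.0 F [ 0.5 -0.   3.3] w 0.1
toolx yaw 80.1 toolz [ 0.048  0.412 -0.91 ] q [-0.7   0.65  1.61  0.39  1.16 -0.73]
```

```bash
python3 -m handwheel '[{"rotation":[0,0,0],"offset":[-2,-1,-4],"jaw":-1},{"rotation":[0,0,0],"offset":[-1,-1,-4],"jaw":-1},{"rotation":[0,0,0],"offset":[0,0,-4],"jaw":-1}]'; python3 st.py; python3 -m handwheel '[{"rotation":[0,0,0],"offset":[0,0,-2],"jaw":-1},{"rotation":[0,0,0],"offset":[0,0,-2],"jaw":-1}]'; python3 st.py
```

```text
time: 6.55
eef_pos: [504.3, -159.5, 24.7]
tool_rot: [-2.153, -1.819, -0.447]
force: [0.1, -1.5, 3.6]
width: 0.2
t 6.55 tcp [ 504.3 -159.5   24.7] board xy 1.3 -104.1 F [ 0.1 -1.5  3.6] w 0.2
toolx yaw 80.1 toolz [ 0.05   0.41  -0.911] q [-0.7   0.66  1.62  0.39  1.13 -0.75]
time: 6.75
eef_pos: [504.4, -160.0, 20.8]
tool_rot: [-2.153, -1.818, -0.447]
force: [-3.0, -1.3, 23.3]
width: -0.1
t 6.75 tcp [ 504.4 -160.    20.8] board xy 1.5 -104.6 F [-3.  -1.3 23.3] w -0.1
toolx yaw 80.1 toolz [ 0.051  0.41  -0.911] q [-0.7   0.67  1.62  0.39  1.13 -0.76]
```

The force is 23 N, so the stop is reached. I'll retreat clear and check.

```bash
python3 -m handwheel '[{"rotation":[0,0,0],"offset":[0,0,4],"jaw":-1},{"rotation":[0,0,0],"offset":[0,-2,15],"jaw":-1},{"rotation":[0,0,0],"offset":[0,-5,40],"jaw":-1},{"rotation":[0,0,0],"offset":[0,-15,45],"jaw":-1},{"rotation":[0,0,0],"offset":[-30,-30,30],"jaw":-1},{"rotation":[0,0,0],"offset":[-30,-35,10],"jaw":-1},{"rotation":[0,0,0],"offset":[-30,-35,0],"jaw":-1},{"rotation":[0,0,0],"offset":[0,0,0],"jaw":-1}]'; python3 st.py; python3 look.py 5
```

```text
time: 7.55
eef_pos: [408.6, -281.1, 166.0]
tool_rot: [-2.143, -1.816, -0.438]
force: [0.7, 1.4, 0.2]
width: 0.1
t 7.55 tcp [ 408.6 -281.1  166. ] board xy -78.4 -236.8 F [0.7 1.4 0.2] w 0.1
toolx yaw 80.1 toolz [ 0.039  0.414 -0.909] q [-0.98  0.46  1.53  0.27  1.5  -0.88]
orange [260 171   7   7  35] med [535.1  70.   18.5] ymin [531.  59.  23.] ymax [526.  77.   8.]
orange [268 174  12   4  22] med [526.9  35.2  18.7] ymin [525.  23.  22.] ymax [529.  54.  19.]
orange [340 183  13   6  23] med [ 500.8 -156.3   16.8] ymin [ 492. -175.   17.] ymax [ 501. -143.   14.]
blue [269 132  16  12  89] med [627.6  33.4  42.4] ymin [618.  10.  23.] ymax [622.  48.  56.]
blue [294 134  38   8 124] med [615.2 -69.4  81.3] ymin [ 609. -117.   70.] ymax [625. -20.  79.]
blue [322 142   4   4  15] med [602.6 -96.2  63.2] ymin [ 601. -101.   58.] ymax [602. -93.  65.]
blue [340 143  18   8  89] med [ 601.9 -169.4   44.5] ymin [ 607. -190.    0.] ymax [ 599. -144.   20.]
blue [318 178   5   4  17] med [502.6 -86.9  72.7] ymin [501. -92.  70.] ymax [503. -82.  71.]
```

View pics/side5.png

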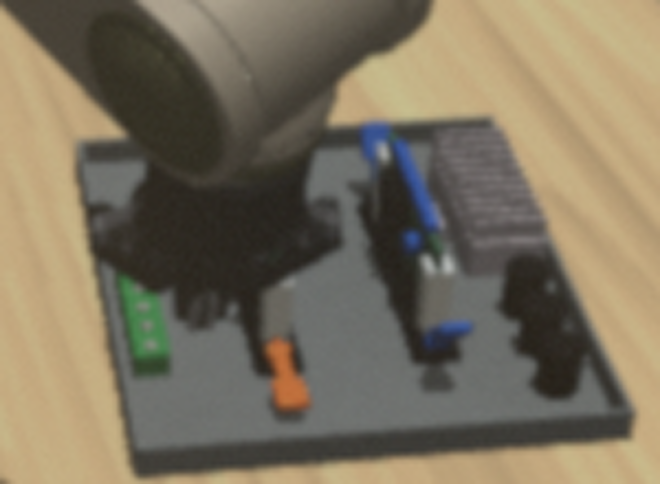

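View pics/top5.png

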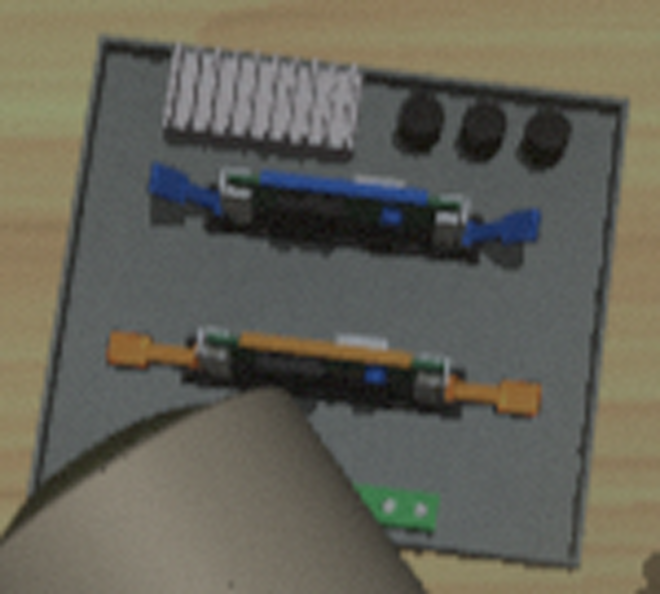

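The top crop shows both orange levers out, ends at (110,348) and (540,398), and the chip on the board at (375,376) is up about 9 mm. One numeric check of the strip height remains, before against now.

Run:
```python
from h import *
for f in('top0','top3','top5'):
    m=load(f'pics/{f}.npz');hsv=cv2.cvtColor(m['p'],cv2.COLOR_BGR2HSV)
    k=cv2.inRange(hsv,(5,110,70),(22,255,255));z=np.zeros_like(k);z[165:185,285:335]=k[165:185,285:335]
    v,u=np.where((z>0)&(m['d']>0));P=pts(m,u,v,m['d'][v,u]);P=P[P[:,2]>65]
    for a,b in((-120,-60),(-60,0)):
        Q=P[(P[:,1]>a)&(P[:,1]<b)];print(f,a,len(Q),np.median(Q,0).round(1))
```

```text
top0 -120 49 [513.1 -81.7  81.3]
top0 -60 68 [519.4 -32.7  81.6]
top3 -120 57 [510.7 -81.7  84.9]
top3 -60 64 [517.5 -36.7  89.7]
top5 -120 56 [510.4 -81.7  93.8]
top5 -60 69 [516.7 -33.2  94.2]
```

The strip is up about 12 mm on both halves, level, and the blue strip is unchanged. I'm handing in.

```bash
python3 -c "
from plant import arm
print(arm.sense()['force'],arm.hand_in())"
```

```text
the job is handed in; nothing more can be done
[0.01609506 0.54058991 0.11423227] None
```

I swung both levers of the orange-levered board out to their stops with the closed fingertips, backed the arm clear, and handed in after about 8 s of the 32 s allowed. The hand-in gives no verdict, so these are my own last checks.

- **Levers:** both measured level, at about 17–20 mm above the bench. The force jumped to 45 N on lever A and 23 N on lever B when each reached its stop.
- **Orange board:** its top strip rose from about 81.5 mm to 94 mm on both halves, roughly 12 mm. That puts the underside near 32 mm. It stands level in its guides; the strip moved about 3 mm sideways in the images, which would be a lean of about 2°.
- **Blue board:** its strip and levers stayed within about 1.5 mm of where they started, so it is still seated.
- **Arm:** it was clear of everything, with about 0.5 N on the tool at hand-in.

No check failed or disagreed with another. I did not measure either board's tilt directly, and the lever angles come from the depth heights.

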